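# Restock the counter trays of a spice shop

## Task

Four items of stock stand loose on the shop counter: a mustard jar, a pepper grinder, a green spice tin and a brown bottle. Put each one back into the empty front pocket of the display tray that holds its own kind, standing upright and set down gently rather than dropped. Keep the items upright on the way, and do not knock the trays or disturb the glass jar and the red brush pot that stand among them.

Things in the scene. Friction and masses are not known exactly. Their poses are not given: they have to be found in the camera images.
- mustard: Loose squat round mustard jar: yellow contents, white label band, red lid. 76 high, 60 diameter, lid (top 14 mm) 62 diameter, about 0.24 kg. Stands upright. Origin: centre of its underside, z up.
- grinder: Loose slim round pepper grinder: black lower part with a white band, 45 diameter, 74 high; above it an aluminium grinding head, 48 diameter, from 74 to 110 mm; a small dark disc on top to 115 mm. About 0.17 kg. Stands upright. Origin: centre of its underside, z up.
- tin: Loose square green spice tin with cream label panels and a bright steel lid with a green dot. 50 x 50 mm (lid 51 x 51, top 17 mm), 85 high, about 0.14 kg. Stands upright. Origin: centre of its underside; x and y square to its sides, z up.
- amber: Loose brown (amber) round bottle, white label band, black cap. Straight body 52 diameter up to 64 mm (grip it there), then a shoulder and neck, cap 31 diameter from 80 to 100 mm. About 0.19 kg. Stands upright. Origin: centre of its underside, z up.
- mustard_tray: Fixed plywood tray, 224 long (x), 86 wide (y), 35 high, walls and floor 5 thick, with mustard jars (yellow, red lids): two, fixed, in the rear bay, centred 76 and 142 mm behind the origin, tops 81 mm above the counter. Empty front pocket 76 x 76 inside. Origin: counter level under the pocket's centre (pocket floor 5 mm higher); +x to the rear bay, z up.
- grinder_tray: Fixed plywood tray, 224 long (x), 86 wide (y), 35 high, walls and floor 5 thick, with pepper grinders (black and aluminium): two, fixed, in the rear bay, centred 76 and 142 mm behind the origin, tops 120 mm above the counter. Empty front pocket 76 x 76 inside. Origin: counter level under the pocket's centre (pocket floor 5 mm higher); +x to the rear bay, z up.
- tin_tray: Fixed plywood tray, 224 long (x), 86 wide (y), 35 high, walls and floor 5 thick, with square green spice tins: two, fixed, in the rear bay, centred 76 and 142 mm behind the origin, tops 90 mm above the counter. Empty front pocket 76 x 76 inside. Origin: counter level under the pocket's centre (pocket floor 5 mm higher); +x to the rear bay, z up.
- amber_tray: Fixed plywood tray, 224 long (x), 86 wide (y), 35 high, walls and floor 5 thick, with brown bottles with black caps: two, fixed, in the rear bay, centred 76 and 142 mm behind the origin, tops 105 mm above the counter. Empty front pocket 76 x 76 inside. Origin: counter level under the pocket's centre (pocket floor 5 mm higher); +x to the rear bay, z up.
- glass_jar: Bystander: loose clear glass storage jar with green herbs and a black knobbed lid, 69 diameter, 137 high, about 0.55 kg. Origin: centre of its underside, z up. Not to be disturbed.
- brush_pot: Bystander: loose red plastic pot, 68 diameter at its rim, 85 high, with three brush handles standing up to 160 mm (within 45 mm of its axis), about 0.35 kg. Origin: centre of its underside, z up. Not to be disturbed.
Mind the look-alikes: they are no part of the job. What is shaped like the grinder but pink is not meant.

How it is judged:
At the end, for the whole second after the job is handed in: Each item stands on the floor of the front pocket of its own kind's tray (centre within 23 mm of the pocket's, underside within 4 mm of the floor, tilted under 7 degrees), released and at rest; glass jar and brush pot upright, within 30 mm of where they were (horizontal distance between mustard and mustard_tray below 0.023 m and z of mustard in the frame of mustard_tray between 0.001 and 0.009 m and angle between each of mustard, grinder, tin, amber's own z axis and vertical below 0.12 rad and linear speed of each of mustard, grinder, tin, amber below 0.02 m/s and angular speed of each of mustard, grinder, tin, amber below 0.2 rad/s and horizontal distance between grinder and grinder_tray below 0.023 m and z of grinder in the frame of grinder_tray between 0.001 and 0.009 m and horizontal distance between tin and tin_tray below 0.023 m and z of tin in the frame of tin_tray between 0.001 and 0.009 m and horizontal distance between amber and amber_tray below 0.023 m and z of amber in the frame of amber_tray between 0.001 and 0.009 m and angle between each of glass_jar, brush_pot's own z axis and vertical below 0.15 rad and distance of each of glass_jar, brush_pot from where it was at the start of the episode below 0.03 m); the robot touches nothing.
It fails at once if an item is dropped (falls free, out of the fingers, from more than about 18 mm) ((linear speed of mustard above 0.6 m/s and contact force between the fingers and mustard below 0.05 N) or (linear speed of grinder above 0.6 m/s and contact force between the fingers and grinder below 0.05 N) or (linear speed of tin above 0.6 m/s and contact force between the fingers and tin below 0.05 N) or (linear speed of amber above 0.6 m/s and contact force between the fingers and amber below 0.05 N)).
It fails at once if one of the four items is tipped over (more than 40 degrees) (angle between any of mustard, grinder, tin, amber's own z axis and vertical above 0.7 rad).
It fails at once if the glass jar or the brush pot is shoved more than 30 mm or tipped (distance of any of glass_jar, brush_pot from where it was at the start of the episode above 0.03 m or angle between any of glass_jar, brush_pot's own z axis and vertical above 0.4 rad).
It fails at once if an item is banged into a tray (more than 60 N between them) (contact force between any of mustard, grinder, tin, amber and mustard_tray above 60 N or contact force between any of mustard, grinder, tin, amber and grinder_tray above 60 N or contact force between any of mustard, grinder, tin, amber and tin_tray above 60 N or contact force between any of mustard, grinder, tin, amber and amber_tray above 60 N).
It fails at once if the robot strikes a tray or the stock in it (more than 30 N) (contact force between any of the arm, the fingers and mustard_tray above 30 N or contact force between any of the arm, the fingers and grinder_tray above 30 N or contact force between any of the arm, the fingers and tin_tray above 30 N or contact force between any of the arm, the fingers and amber_tray above 30 N).
It also fails if it takes over 128 s, if anything falls off the work surface, if the arm or the gripper's body presses on something with over 40 N, if the wrist force passes 120 N, or if a joint passes its speed limit or range.

## Robot

A 6-joint arm with a two-finger parallel gripper is mounted at the origin on the work surface. World frame = base frame: x ahead of the robot, y to its left, z up, the work surface at z = 0. Lengths are in m, angles in rad, forces in N, time in s.
With the tool pointing down it reaches from about 0.3 to 0.75 m from the base axis. Payload 8.5 kg.
Tool frame: the origin (TCP) lies on the front face of the gripper's body, between the roots of the fingers; the fingertips stand env.tcp_to_tips ahead of it and the grasp point (between the pads) lies 45 mm ahead of it (env.tcp_to_tips is the distance from the TCP to the fingertips, in m); z points along the fingers, y is the direction in which the jaws open and shut (so a half turn about z gives the same grasp; the last joint's range is limited). The gripper opens to 88 mm and grips with 3 to 60 N. Pads are 18 mm wide; open, the fingers measure 123 mm over their backs; the gripper's body (75 mm by 187 mm) begins 45 mm behind the grasp point.
Start: joints at [0.886, 0.381, 1.297, -0, 1.464, -0.215], TCP at [0.249, 0.49, 0.303] pointing down, gripper open.
Joint ranges: [-3.11, 3.11], [-0.89, 2.33], [0.22, 2.48], [-1.42, 4.56], [0.17, 2.85], [-2.88, 2.88]. Speed limits (rad/s): [2.39, 2.39, 3.14, 3.14, 3.14, 3.14].

## Interface

Orientations are given as a unit quaternion [w, x, y, z].
In Python, from plant import env gives the robot as it stands.
- The arm moves only by the tool send_rows, never from a script. Its argument "plan" is a list that holds one entry, the list of rows, each a list of 7 numbers: the shift along the world's x, y, z in units of 0.75 m (1.0 is 0.75 m), then the turn, a rotation vector about the world's x, y, z in units of 45 degrees (1.0 is 45 degrees), then the closure, from 0 (fully open) to 1 (shut). A call has 1 to 8 rows; each row is the pose to reach, as a shift and turn from the pose measured when the call began; what a row does not reach only later rows make up. A row lasts 1/10 s, in which the tool goes at most 50 mm and 8.59 degrees, less where a joint would pass 70% of its speed; a pose out of reach is approached as far as the arm can. A call with a number of a shift or a turn outside -1 to 1 is refused whole. A call with a gripper value outside its range is refused whole. The fingers move at their own pace and stop on an object; "newtons" is the grip in N (left out, the last holds). Time passes only in rows, so rows that repeat a pose let the fingers close. It gives the time, the measured TCP pose, the force and the opening at its end, in the units of the state.
- env.observe(): the state, without advancing time (a new reading comes with each control period).
- env.capture(name): name is "scene" or "top" or "wrist"; returns (picture, depth): 384x512x3 uint8, blue, green, red; 384x512 float32, m along the optical axis (not along the pixel's ray), 0 where there is no reading.
- env.calibration(name): a dict with "vertical_fov" (degrees; the focal length in pixels is half the picture's height over the tangent of half this angle, whatever the lens; pixels are square), "cx", "cy" (the principal point, pixels), "R" (3x3) and "t" (3): a world point X has camera coordinates R X + t. Camera axes: x right, y down, z forward; pixel columns grow to the right and rows downward; lengths in m; the calibration is good to about 2 mm. A picture is of the moment at which its call begins: read the wrist's pose just before it. calibration takes no time and is no camera call; for the wrist camera it gives the pose at the moment of the call.
- env.hand_in(): hands the job in, once; it reports no verdict.
Trained networks look in the newest picture that a camera, given by its name, has taken for a name from the list of things; names that differ only in an ending like _2 or _b are one class to them, and where a whole thing is asked for, a point or a joint stands for the part that bears it (a point fixed in the world has none). Each returns a list of dicts, best first, with "score" (0 to 1); they miss things now and then, are a little off and sometimes report something else, mostly with a low value. They report only what shows in the picture. A call takes as long as a camera call. They do not tell look-alikes from the thing itself.
- env.look_for(camera, query): "location" ([column, row] in pixels, amid what is visible of it).
- env.trace(camera, query): "region" (384x512 bool, what is visible of it) and "location" ([column, row] in pixels, amid what is visible of it).
The state is a dict: "time_s": time; "joints": joint angles; "qd": joint speeds; "tau": joint torques, N m; "tcp_pos": TCP position; "ee_rot": TCP orientation; "ft_force": force on the tool from outside, world axes, zero at the start; "torque": the same for the moment, N m; "gripper_width": opening from 0.0 (shut) to 1.0 (fully open).
Only numpy, scipy, OpenCV 4.12 (cv2) and the standard library are available. Lean on these libraries where they do the work, as an engineer would, in place of code of your own. Each camera call takes 0.05 s, during which the arm holds its last target. There are 200 camera calls.

## Working session

There is one attempt and no reset: what is moved stays moved. The work goes in short steps, Python scripts to look and compute and a tool call to move; the robot and the scene stay as the last step left them, time stands still between calls to the robot, and variables do not carry over. Pictures are saved under pics/ and viewed, about 12 in all and at most 16, crops included, and the job is handed in when it is done.

Besides the shell and the picture viewer there is one more tool, called as a command line: name --argument value ..., lists and objects as JSON in quotes. send_rows: Moves the arm, as the interface text tells. Its arguments: {"type":"object","properties":{"plan":{"type":"array","items":{"type":"array","items":{"type":"array","items":{"type":"number"}}}},"newtons":{"type":"number"}},"required":["plan"]}

```bash
ls; mkdir -p pics; python3 - <<'E'
from plant import env
import cv2
print(env.observe(), env.tcp_to_tips)
for n in ("scene","top"):
    p,d=env.capture(n); cv2.imwrite(f"pics/{n}0.png",p)
    c=env.calibration(n); print(n,c)
E
```

```text
pics
{'time_s': 0.0, 'joints': array([ 8.85687673e-01,  3.81170461e-01,  1.29825975e+00, -1.85253425e-05,
        1.46359057e+00, -2.15279996e-01]), 'qd': array([ 0.00090962,  0.00054942,  0.0002062 ,  0.00112235, -0.00128129,
        0.00051866]), 'tau': array([ 2.59100103e-03, -4.37939215e+01, -2.24556416e+01,  7.14784185e-02,
        3.52479774e-02, -1.73123217e-04]), 'tcp_pos': array([0.24887296, 0.49025352, 0.30215176]), 'ee_rot': array([-3.02427062e-04,  2.32758639e-01,  9.72534270e-01, -6.46923889e-04]), 'ft_force': array([ 0.18660524,  1.29131918, -0.08981068]), 'torque': array([-0.04240328, -0.00699491, -0.00941491]), 'gripper_width': 1.0000086600870244} 0.064
scene {'vertical_fov': 48.894864740743564, 'cx': 248.99886049808177, 'cy': 191.41340404682452, 'R': array([[-0.87128802,  0.49056637, -0.01420656],
       [ 0.38930583,  0.67323534, -0.62864548],
       [-0.29882797, -0.55326197, -0.77756224]]), 't': array([ 0.39957488, -0.15534657,  1.11739339])}
top {'vertical_fov': 43.39716422013943, 'cx': 255.80919032574272, 'cy': 195.47092067781523, 'R': array([[ 0.02455922, -0.99966909, -0.00765222],
       [-0.99864809, -0.02418191, -0.04601325],
       [ 0.04581298,  0.00877193, -0.99891152]]), 't': array([-0.00907638,  0.46174059,  1.26796701])}
```

View pics/scene0.png

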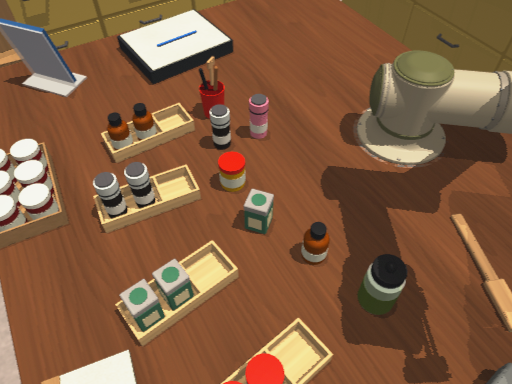

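View pics/top0.png

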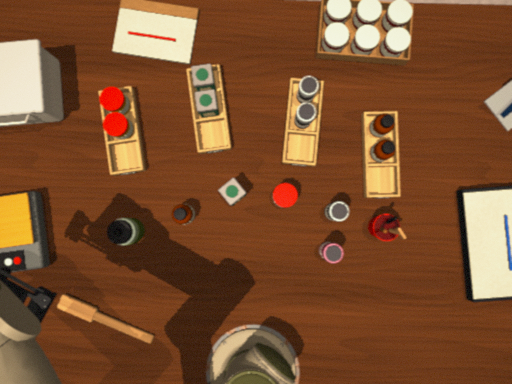

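The top view shows the mustard (285,195), grinder (337,211), tin (232,191) and amber bottle (183,214). The pink look-alike is at (331,252), the glass jar at (125,231) and the brush pot at (384,227). The tray pockets are at the lower ends of the trays: mustard (126,157), tin (213,135), grinder (299,149), amber (382,179).

```bash
cat > h.py <<'E'
import numpy as np, cv2
from plant import env
def cloud(n):
    p,d=env.capture(n); c=env.calibration(n)
    f=192/np.tan(np.radians(c["vertical_fov"]/2))
    v,u=np.mgrid[:384,:512]
    X=np.stack([(u-c["cx"])/f*d,(v-c["cy"])/f*d,d],-1)
    W=(X-c["t"])@c["R"]; W[d==0]=np.nan
    return p,W
E
python3 - <<'E'
from h import *
p,W=cloud("top"); np.save("top0.npy",W)
big=cv2.resize(p[60:280,90:420],None,fx=2.4,fy=2.4,interpolation=cv2.INTER_CUBIC); cv2.imwrite("pics/top_crop.png",big)
H=dict(mustard=.076,grinder=.115,tin=.085,amber=.1,glass_jar=.137,brush_pot=.085)
for n in list(H)+["mustard_tray","grinder_tray","tin_tray","amber_tray"]:
    for r in env.trace("top",n)[:3]:
        m=r["region"]&np.isfinite(W[...,2]); P=W[m]; z=P[:,2]
        if len(z)<5: continue
        if n in H: q=P[z>np.percentile(z,95)-.012]
        else: q=P[(z>.026)&(z<.042)]
        if len(q)<5: print(n,r["score"],"few",np.percentile(z,[5,50,95]));continue
        (cx,cy),s,a=cv2.minAreaRect((q[:,:2]*1000).astype(np.float32))
        print(n,round(r["score"],2),np.round(r["location"]),"z",np.percentile(z,[5,50,95]).round(3),"rect",round(cx),round(cy),np.round(s),round(a,1),"mean",(q.mean(0)*1000).round(),len(q))
E
```

```text
mustard 0.87 [286. 196.] z [0.071 0.076 0.08 ] rect 461 -70 [59. 57.] 46.4 mean [462. -70.  76.] 457
grinder 0.92 [328. 253.] z [0.026 0.112 0.118] rect 322 -188 [44. 47.] 1.5 mean [ 323. -188.  113.] 298
grinder 0.63 [335. 213.] z [0.031 0.113 0.118] rect 424 -200 [44. 44.] 1.6 mean [ 424. -199.  114.] 278
tin 0.79 [236. 189.] z [0.033 0.085 0.089] rect 469 63 [51. 49.] 41.1 mean [469.  62.  85.] 394
amber 0.58 [183. 216.] z [0.024 0.072 0.102] rect 409 190 [27. 30.] 1.9 mean [409. 189.  99.] 128
glass_jar 0.86 [129. 231.] z [0.014 0.119 0.131] rect 362 331 [56. 57.] 0.2 mean [361. 331. 124.] 447
brush_pot 0.64 [386. 230.] z [0.036 0.086 0.156] rect 393 -326 [52. 44.] 76.6 mean [ 383. -328.  154.] 77
mustard_tray 0.98 [123. 130.] z [0.002 0.033 0.083] rect 624 362 [224.  88.] 10.4 mean [614. 352.  34.] 634
grinder_tray 0.95 [304. 121.] z [0.001 0.016 0.121] rect 658 -115 [ 86. 226.] 85.7 mean [ 648. -115.   34.] 586
tin_tray 0.81 [208. 108.] z [0.002 0.033 0.092] rect 687 133 [226.  86.] 9.4 mean [674. 131.  34.] 543
amber_tray 0.73 [207. 109.] z [0.002 0.032 0.092] rect 687 134 [226.  86.] 9.4 mean [673. 132.  34.] 580
amber_tray 0.67 [380. 154.] z [0.002 0.024 0.104] rect 577 -322 [226.  88.] 2.9 mean [ 577. -319.   34.] 668
amber_tray 0.56 [304. 120.] z [0.002 0.016 0.121] rect 657 -115 [ 86. 224.] 85.7 mean [ 642. -114.   34.] 532
```

View pics/top_crop.png

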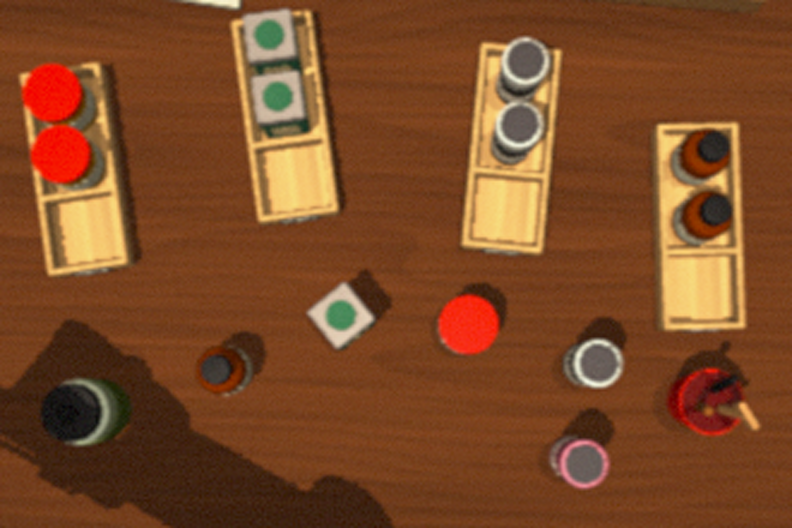

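Mustard pocket, grinder pocket, tin pocket and amber pocket come out at (556,350), (589,-110), (619,122) and (508,-325) mm.

There are two grinder-shaped things in the top view. The one at (331,252), crop (583,463), has a pink rim and is the look-alike. The one at (337,211), crop (595,362), is black and aluminium and is the one I want. I'll start with the tin.

send_rows --plan '[[[0.04,-0.08,0,0.0,0,0.15,0],[0.08,-0.14,0,0,0,0.3,0],[0.11,-0.2,0,0,0,0.45,0],[0.14,-0.27,0,0,0,0.6,0],[0.17,-0.33,0,0,0,0.75,0],[0.2,-0.39,0,0,0,0.9,0],[0.23,-0.45,0,0,0,1.0,0],[0.26,-0.51,0,0,0,1.0,0]]]' --newtons 20

```text
time_s: 1.45
tcp_pos: [0.4273, 0.1405, 0.303]
ee_rot: [0.0, -0.158, 0.987, -0.0]
ft_force: [1.1, 0.4, -0.6]
gripper_width: 1.001
```

send_rows --plan '[[[0.03,-0.05,0,0,0,0.15,0],[0.056,-0.09,-0.03,0,0,0.3,0],[0.056,-0.103,-0.06,0,0,0.45,0],[0.056,-0.103,-0.08,0,0,0.51,0],[0.056,-0.103,-0.08,0,0,0.51,0],[0.056,-0.103,-0.08,0,0,0.51,0]]]'

```text
time_s: 2.05
tcp_pos: [0.4694, 0.0634, 0.2436]
ee_rot: [0.001, -0.351, 0.936, -0.0]
ft_force: [0.0, 0.5, -0.5]
gripper_width: 1.004
```

```bash
python3 - <<'E'
from h import *
o=env.observe(); print(o["tcp_pos"],o["ee_rot"],o["joints"])
p,W=cloud("wrist"); cv2.imwrite("pics/w1.png",p)
for n in ("tin","mustard"):
  for r in env.trace("wrist",n)[:2]:
    q=W[r["region"]&np.isfinite(W[...,2])]; z=q[:,2]
    q=q[abs(z-(.085 if n=="tin" else .076))<.008]
    if len(q)<9: continue
    print(n,r["score"],cv2.minAreaRect((q[:,:2]*1000).astype(np.float32)),np.median(q[:,2]),len(q))
E
```

```text
[0.46944235 0.06338467 0.24355979] [ 5.45829430e-04 -3.51178816e-01  9.36308251e-01 -1.23660126e-05] [-1.16647033e-01  3.05145911e-01  1.60114638e+00  5.06112905e-04
  1.23431851e+00 -2.40526996e+00]
tin 0.56 ((469.257568359375, 61.932769775390625), (50.792823791503906, 50.97732162475586), 40.28464889526367) 0.08485632260452447 4359
mustard 0.56 ((463.0789794921875, -71.13107299804688), (61.41364288330078, 60.38596725463867), 89.56338500976562) 0.07573283321973508 6443
```

View pics/w1.png

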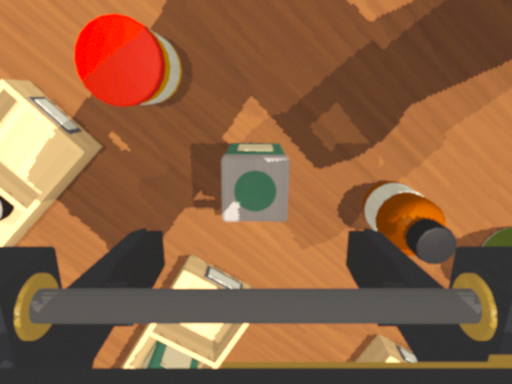

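The wrist view confirms the tin at (255,185), centred between the fingers, with the mustard at (122,60) and the amber bottle at (415,225). Descending now.

send_rows --plan '[[[0,-0.002,-0.04,0,0,0,0],[0,-0.002,-0.08,0,0,0,0],[0,-0.002,-0.12,0,0,0,0],[0,-0.002,-0.15,0,0,-0.02,0],[0,-0.002,-0.168,0,0,-0.02,0],[0,-0.002,-0.168,0,0,-0.02,0],[0,-0.002,-0.168,0,0,-0.02,1],[0,-0.002,-0.168,0,0,-0.02,1]]]'

```text
time_s: 3.0
tcp_pos: [0.47, 0.0621, 0.1191]
ee_rot: [0.002, -0.344, 0.939, -0.001]
ft_force: [0.1, 0.1, -0.3]
gripper_width: 0.843
```

send_rows --plan '[[[0,0,0,0,0,0,1],[0,0,0,0,0,0,1],[0,0,0,0,0,0,1],[0,0,0,0,0,0,1],[0,0,0,0,0,0,1]]]'

```text
time_s: 3.5
tcp_pos: [0.4701, 0.0622, 0.1194]
ee_rot: [0.002, -0.344, 0.939, -0.001]
ft_force: [-0.4, 1.8, 5.4]
gripper_width: 0.57
```

send_rows --plan '[[[0,0,0.02,0,0,0,1],[0,0,0.06,0,0,0,1],[0,0,0.1,0,0,0,1],[0.03,0.01,0.14,0,0,-0.1,1],[0.07,0.03,0.16,0,0,-0.25,1],[0.11,0.045,0.16,0,0,-0.4,1],[0.15,0.06,0.16,0,0,-0.55,1],[0.18,0.072,0.16,0,0,-0.68,1]]]'

```text
time_s: 4.3
tcp_pos: [0.6063, 0.1168, 0.2388]
ee_rot: [0.002, -0.082, 0.997, -0.002]
ft_force: [0.4, 0.1, -1.6]
gripper_width: 0.575
```

```bash
cat >> h.py <<'E'
def tray(n,cam="wrist"):
    """tray axis angle (deg) and pocket centre (mm) from the rim points"""
    o=env.observe(); print("tcp",o["tcp_pos"].round(4),o["ee_rot"].round(3),"w",o["gripper_width"].round(3))
    p,W=cloud(cam)
    for r in env.trace(cam,n)[:2]:
        q=W[r["region"]&np.isfinite(W[...,2])]; q=q[(q[:,2]>.028)&(q[:,2]<.041)]
        if len(q)>50: print(n,round(r["score"],2),np.round(r["location"]),cv2.minAreaRect((q[:,:2]*1000).astype(np.float32)),len(q))
    return p,W
E
python3 - <<'E'
from h import *
p,W=tray("tin_tray"); cv2.imwrite("pics/w2.png",p); np.save("w2.npy",W)
E
```

```text
Traceback (most recent call last):
  File "h.py", line 12, in tray
    o=env.observe(); print("tcp",o["tcp_pos"].round(4),o["ee_rot"].round(3),"w",o["gripper_width"].round(3))
                                                                                ^^^^^^^^^^^^^^^^^^^^^^^^
AttributeError: 'float' object has no attribute 'round'
```

```bash
sed -i 's/o\["gripper_width"\].round(3)/round(o["gripper_width"],3)/' h.py
python3 - <<'E'
from h import *
p,W=tray("tin_tray"); cv2.imwrite("pics/w2.png",p); np.save("w2.npy",W)
E
```

```text
tcp [0.6063 0.1168 0.2388] [ 0.002 -0.082  0.997 -0.002] w 0.575
tin_tray 0.95 [261. 169.] ((691.2996215820312, 133.12451171875), (225.0712890625, 85.92911529541016), 9.204190254211426) 1495
```

View pics/w2.png

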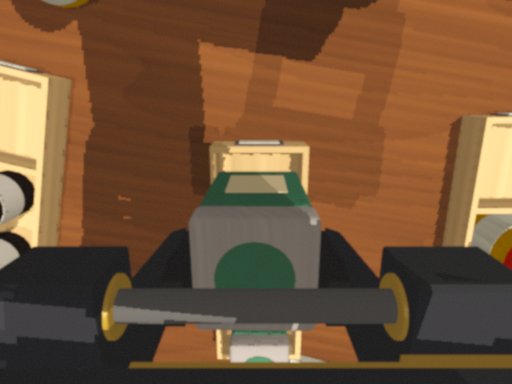

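The tin hangs straight above its pocket at (258,158), with the tray edges parallel to it. Lowering now.

send_rows --plan '[[[0.02,0.007,0,0,0,0,1],[0.02,0.007,-0.04,0,0,0,1],[0.02,0.007,-0.08,0,0,0,1],[0.02,0.007,-0.11,0,0,0,1],[0.02,0.007,-0.13,0,0,0,1],[0.02,0.007,-0.143,0,0,0,1],[0.02,0.007,-0.149,0,0,0,1],[0.02,0.007,-0.15,0,0,0,1]]]'

```text
time_s: 5.2
tcp_pos: [0.6215, 0.122, 0.1256]
ee_rot: [0.002, -0.084, 0.996, -0.002]
ft_force: [0.4, -0.1, -1.7]
gripper_width: 0.576
```

send_rows --plan '[[[0,0,-0.002,0,0,0,1],[0,0,-0.002,0,0,0,1],[0,0,-0.002,0,0,0,0],[0,0,-0.002,0,0,0,0],[0,0,-0.002,0,0,0,0],[0,0,-0.002,0,0,0,0],[0,0,-0.002,0,0,0,0],[0,0,0.01,0,0,0,0]]]'

```text
time_s: 6.0
tcp_pos: [0.6211, 0.122, 0.1324]
ee_rot: [0.001, -0.084, 0.996, -0.001]
ft_force: [0.1, 0.7, 0.3]
gripper_width: 1.001
```

send_rows --plan '[[[0,0,0.04,0,0,0,0],[0,0,0.1,0,0,0,0],[-0.03,0.01,0.16,0,0,-0.1,0],[-0.09,0.03,0.18,0,0,-0.25,0],[-0.15,0.05,0.18,0,0,-0.4,0],[-0.21,0.07,0.18,0,0,-0.6,0],[-0.27,0.085,0.18,0,0,-0.8,0],[-0.28,0.09,0.18,0,0,-0.95,0]]]'

```text
time_s: 6.8
tcp_pos: [0.4068, 0.1903, 0.2683]
ee_rot: [-0.0, 0.287, 0.958, -0.002]
ft_force: [0.5, 0.4, 0.0]
gripper_width: 1.002
```

```bash
python3 - <<'E'
from h import *
o=env.observe(); print(o["tcp_pos"],o["ee_rot"],o["gripper_width"])
p,W=cloud("top"); cv2.imwrite("pics/t3.png",p[60:280,90:420])
for r in env.trace("top","tin")[:4]:
    q=W[r["region"]&np.isfinite(W[...,2])]; z=np.percentile(q[:,2],90); q=q[abs(q[:,2]-z)<.008]
    print(r["score"].__round__(2),r["location"],z,cv2.minAreaRect((q[:,:2]*1000).astype(np.float32)))
p,W=cloud("wrist"); cv2.imwrite("pics/w3.png",p)
for r in env.trace("wrist","amber")[:2]:
    q=W[r["region"]&np.isfinite(W[...,2])]; q=q[abs(q[:,2]-.1)<.006]
    print("amber",r["score"],r["location"],cv2.minAreaRect((q[:,:2]*1000).astype(np.float32)),q.mean(0))
E
```

```text
[0.40684544 0.19030179 0.2683319 ] [-3.88141083e-04  2.86800014e-01  9.57989159e-01 -1.54024675e-03] 1.0019408851314453
0.72 [213.3, 131.8] 0.09250457748465284 ((619.8218383789062, 123.15374755859375), (51.19125747680664, 50.6034049987793), 9.783699989318848)
amber 0.89 [254.8, 173.2] ((410.81005859375, 188.63446044921875), (30.320026397705078, 29.820833206176758), 83.4068374633789) [0.41024715 0.18896379 0.09900518]
```

The tin now reads (620,123) with its top at 0.09, seated and aligned. The amber bottle is at (410,189). Descending on it.

send_rows --plan '[[[0.0045,-0.002,-0.04,0,0,0,0],[0.0045,-0.002,-0.08,0,0,0,0],[0.0045,-0.002,-0.12,0,0,0,0],[0.0045,-0.002,-0.16,0,0,0,0],[0.0045,-0.002,-0.2,0,0,0,0],[0.0045,-0.002,-0.22,0,0,0,0],[0.0045,-0.002,-0.22,0,0,0,0],[0.0045,-0.002,-0.22,0,0,0,1]]]'

```text
time_s: 7.8
tcp_pos: [0.4161, 0.1877, 0.1031]
ee_rot: [0.001, 0.283, 0.959, -0.001]
ft_force: [-0.0, 0.5, 0.6]
gripper_width: 0.93
```

send_rows --plan '[[[0,0,0,0,0,0,1],[0,0,0,0,0,0,1],[0,0,0,0,0,0,1],[0,0,0,0,0,0,1],[0,0,0,0,0,0,1],[0,0,0,0,0,0,1]]]'

```text
time_s: 8.4
tcp_pos: [0.4161, 0.1876, 0.1036]
ee_rot: [0.001, 0.283, 0.959, -0.001]
ft_force: [-2.2, -2.6, 6.4]
gripper_width: 0.58
```

send_rows --plan '[[[0,0,0.03,0,0,0,1],[0,0,0.08,0,0,0,1],[0,0,0.13,0,0,0,1],[0.0,-0.03,0.18,0,0,0.1,1],[0.01,-0.08,0.21,0,0,0.2,1],[0.02,-0.13,0.22,0,0,0.3,1],[0.03,-0.18,0.22,0,0,0.4,1],[0.04,-0.23,0.22,0,0,0.5,1]]]'

```text
time_s: 9.2
tcp_pos: [0.4459, 0.0137, 0.2688]
ee_rot: [0.001, 0.088, 0.996, -0.001]
ft_force: [0.5, 0.0, -1.5]
gripper_width: 0.583
```

send_rows --plan '[[[0.02,-0.05,0,0,0,0.1,1],[0.03,-0.11,0,0,0,0.15,1],[0.05,-0.16,0,0,0,0.2,1],[0.06,-0.22,0,0,0,0.25,1],[0.07,-0.28,0,0,0,0.3,1],[0.085,-0.34,0,0,0,0.3,1],[0.085,-0.38,0,0,0,0.3,1],[0.085,-0.4,0,0,0,0.3,1]]]'

```text
time_s: 10.0
tcp_pos: [0.5094, -0.2885, 0.2679]
ee_rot: [0.001, -0.028, 1.0, -0.0]
ft_force: [-0.5, 1.0, -2.4]
gripper_width: 0.58
```

send_rows --plan '[[[0,0,0,0,0,0,1],[0,0,0,0,0,0,1]]]'

```text
time_s: 10.2
tcp_pos: [0.5093, -0.2875, 0.2676]
ee_rot: [0.001, -0.029, 1.0, 0.0]
ft_force: [-0.5, -1.1, -2.5]
gripper_width: 0.582
```

```bash
python3 - <<'E'
from h import *
p,W=tray("amber_tray"); cv2.imwrite("pics/w4.png",p)
for r in env.trace("wrist","amber")[:2]:
    q=W[r["region"]&np.isfinite(W[...,2])]; q=q[q[:,2]>.25]
    if len(q)>9: print("amber",r["score"],r["location"],cv2.minAreaRect((q[:,:2]*1000).astype(np.float32)),q.mean(0))
E
```

```text
tcp [ 0.5093 -0.2875  0.2676] [ 0.001 -0.029  1.     0.   ] w 0.582
amber_tray 0.71 [201. 159.] ((579.2560424804688, -322.8890075683594), (224.8029022216797, 86.2254867553711), 2.8275930881500244) 1700
amber 0.95 [255.4, 245.4] ((502.6019287109375, -288.6809997558594), (29.263423919677734, 31.232973098754883), 89.4065933227539) [ 0.49913267 -0.28825081  0.26122308]
```

View pics/w4.png

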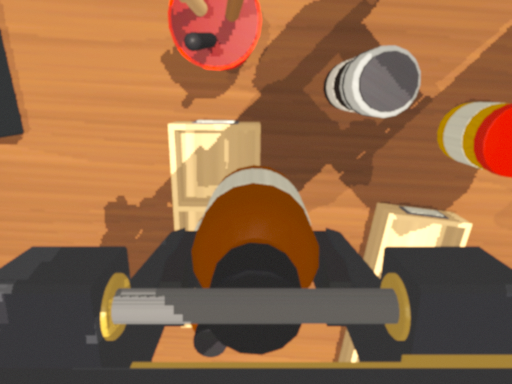

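The view shows the bottle at (255,245), cap about 7 mm nearer the base than the tool axis, as expected. The empty amber pocket is at (215,160) and the brush pot at (215,30).

send_rows --plan '[[[0.004,-0.025,0,0,0,0,1],[0.009,-0.05,-0.01,0,0,0,1],[0.009,-0.05,-0.05,0,0,0,1],[0.009,-0.05,-0.09,0,0,0,1],[0.009,-0.05,-0.13,0,0,0,1],[0.009,-0.05,-0.17,0,0,0,1],[0.009,-0.05,-0.195,0,0,0,1],[0.009,-0.05,-0.205,0,0,0,1]]]'

```text
time_s: 11.15
tcp_pos: [0.5159, -0.3241, 0.112]
ee_rot: [-0.0, -0.029, 1.0, 0.001]
ft_force: [0.0, 0.1, -2.0]
gripper_width: 0.579
```

send_rows --plan '[[[0,0,0,0,0,0,1],[0,0,0,0,0,0,1]]]'

```text
time_s: 11.35
tcp_pos: [0.5161, -0.3243, 0.1124]
ee_rot: [0.0, -0.029, 1.0, 0.001]
ft_force: [-0.7, 0.3, -2.9]
gripper_width: 0.583
```

send_rows --plan '[[[0,0,-0.002,0,0,0,1],[0,0,-0.004,0,0,0,1],[0,0,-0.004,0,0,0,1],[0,0,-0.004,0,0,0,0],[0,0,-0.004,0,0,0,0],[0,0,-0.004,0,0,0,0],[0,0,-0.004,0,0,0,0],[0,0,-0.004,0,0,0,0]]]'

```text
time_s: 12.15
tcp_pos: [0.5162, -0.3243, 0.1095]
ee_rot: [0.0, -0.029, 1.0, 0.001]
ft_force: [-0.5, 0.7, -0.5]
gripper_width: 0.994
```

send_rows --plan '[[[0,0,0.02,0,0,0,0],[0,0,0.06,0,0,0,0],[0,0,0.12,0,0,0,0],[0,0,0.18,0,0,0,0],[0,0.05,0.22,0,0,0,0],[-0.02,0.1,0.22,0,0,0,0],[-0.04,0.16,0.22,0,0,0,0],[-0.06,0.22,0.22,0,0,0,0]]]'

```text
time_s: 12.95
tcp_pos: [0.4703, -0.1578, 0.2746]
ee_rot: [0.0, -0.029, 1.0, 0.001]
ft_force: [0.8, 0.2, -0.0]
gripper_width: 1.001
```

send_rows --plan '[[[-0.005,0.05,0,0,0,0,0],[-0.01,0.1,0,0,0,0,0],[-0.01,0.13,0,0,0,0,0],[-0.01,0.13,0,0,0,0,0],[-0.01,0.13,0,0,0,0,0],[-0.01,0.13,0,0,0,0,0]]]'

```text
time_s: 13.55
tcp_pos: [0.463, -0.0613, 0.2746]
ee_rot: [0.001, -0.029, 1.0, 0.0]
ft_force: [-0.5, 0.2, 0.9]
gripper_width: 0.998
```

```bash
python3 - <<'E'
from h import *
o=env.observe(); print(o["tcp_pos"],o["ee_rot"],o["gripper_width"])
p,W=cloud("top"); cv2.imwrite("pics/t4.png",p)
for r in env.trace("top","amber")[:4]:
    q=W[r["region"]&np.isfinite(W[...,2])]; z=np.percentile(q[:,2],95); q=q[abs(q[:,2]-z)<.008]
    print(round(r["score"],2),r["location"],z,cv2.minAreaRect((q[:,:2]*1000).astype(np.float32)))
p,W=cloud("wrist"); cv2.imwrite("pics/w5.png",p)
for r in env.trace("wrist","mustard")[:2]:
    q=W[r["region"]&np.isfinite(W[...,2])]; q=q[abs(q[:,2]-.076)<.006]
    print("mustard",r["score"],r["location"],cv2.minAreaRect((q[:,:2]*1000).astype(np.float32)))
E
```

```text
[ 0.46297563 -0.06129992  0.27459602] [ 5.13319928e-04 -2.85864570e-02  9.99591111e-01  4.01082416e-04] 0.9976065230163841
0.69 [382.9, 179.5] 0.10703018510325836 ((507.9002380371094, -322.63092041015625), (29.355268478393555, 29.26080322265625), 45.640892028808594)
mustard 0.57 [243.4, 175.6] ((463.26837158203125, -71.29825592041016), (60.709571838378906, 60.47236633300781), 46.62434387207031)
```

Amber reads (508,-323) with its top at 0.107, so it is seated. The mustard is at (463,-71). I'll turn the gripper a little to stay clear of the grinder.

send_rows --plan '[[[0,-0.013,-0.02,0,0,0.15,0],[0,-0.013,-0.05,0,0,0.3,0],[0,-0.013,-0.09,0,0,0.49,0],[0,-0.013,-0.13,0,0,0.49,0],[0,-0.013,-0.17,0,0,0.49,0],[0,-0.013,-0.2,0,0,0.49,0],[0,-0.013,-0.209,0,0,0.49,0],[0,-0.013,-0.209,0,0,0.49,0]]]'

```text
time_s: 14.55
tcp_pos: [0.4628, -0.0711, 0.1174]
ee_rot: [-0.0, -0.219, 0.976, 0.001]
ft_force: [0.5, -0.1, 0.9]
gripper_width: 0.998
```

send_rows --plan '[[[0,0,0,0,0,0,1],[0,0,0,0,0,0,1],[0,0,0,0,0,0,1],[0,0,0,0,0,0,1],[0,0,0,0,0,0,1],[0,0,0,0,0,0,1]]]'

```text
time_s: 15.15
tcp_pos: [0.4631, -0.0713, 0.118]
ee_rot: [0.0, -0.219, 0.976, 0.001]
ft_force: [-0.9, -0.6, 5.1]
gripper_width: 0.694
```

send_rows --plan '[[[0,0,0.03,0,0,0,1],[0,0,0.08,0,0,0,1],[0,0,0.13,0,0,0,1],[0.0,0.03,0.17,0,0,-0.05,1],[0.01,0.08,0.2,0,0,-0.1,1],[0.02,0.13,0.2,0,0,-0.15,1],[0.03,0.18,0.2,0,0,-0.2,1],[0.04,0.23,0.2,0,0,-0.25,1]]]'

```text
time_s: 15.95
tcp_pos: [0.4928, 0.1028, 0.2678]
ee_rot: [-0.0, -0.121, 0.993, 0.001]
ft_force: [0.9, -0.2, -3.1]
gripper_width: 0.694
```

send_rows --plan '[[[0.02,0.05,0,0,0,-0.05,1],[0.03,0.11,0,0,0,-0.08,1],[0.05,0.17,0,0,0,-0.08,1],[0.06,0.23,0,0,0,-0.08,1],[0.08,0.27,0,0,0,-0.08,1],[0.08,0.3,0,0,0,-0.08,1],[0.08,0.3,0,0,0,-0.08,1],[0.08,0.3,0,0,0,-0.08,1]]]'

```text
time_s: 16.75
tcp_pos: [0.5524, 0.3278, 0.267]
ee_rot: [-0.001, -0.091, 0.996, 0.0]
ft_force: [-0.4, -0.4, -2.6]
gripper_width: 0.695
```

```bash
python3 - <<'E'
from h import *
p,W=tray("mustard_tray"); cv2.imwrite("pics/w6.png",p)
for r in env.trace("wrist","mustard")[:2]:
    q=W[r["region"]&np.isfinite(W[...,2])]; q=q[q[:,2]>.2]
    if len(q)>9: print("mustard",r["score"],r["location"],cv2.minAreaRect((q[:,:2]*1000).astype(np.float32)),q.mean(0))
E
```

```text
tcp [0.5524 0.3278 0.267 ] [-0.001 -0.091  0.996  0.   ] w 0.695
mustard_tray 0.72 [287. 167.] ((625.73046875, 360.9779968261719), (224.42001342773438, 86.28467559814453), 10.12947940826416) 1368
mustard 0.93 [256.4, 240.7] ((551.2770385742188, 327.063232421875), (60.03679656982422, 58.49395751953125), 51.91179275512695) [0.54281108 0.32491816 0.2233781 ]
```

View pics/w6.png

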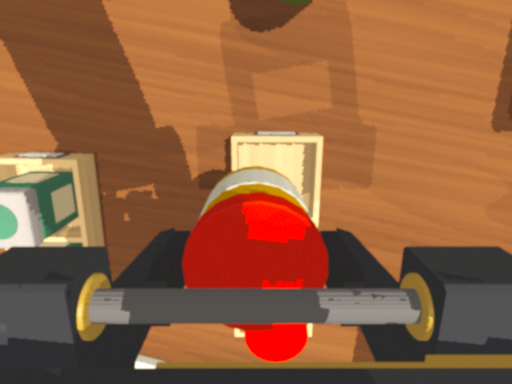

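The jar hangs centred in the jaws at (256,240), and its empty pocket shows at (278,165). Moving over and lowering.

send_rows --plan '[[[0.004,0.02,0,0,0,0,1],[0.007,0.029,-0.01,0,0,0,1],[0.007,0.029,-0.05,0,0,0,1],[0.007,0.029,-0.09,0,0,0,1],[0.007,0.029,-0.13,0,0,0,1],[0.007,0.029,-0.16,0,0,0,1],[0.007,0.029,-0.178,0,0,0,1],[0.007,0.029,-0.186,0,0,0,1]]]'

```text
time_s: 17.7
tcp_pos: [0.5579, 0.3481, 0.127]
ee_rot: [-0.001, -0.089, 0.996, 0.0]
ft_force: [0.3, -0.4, -2.8]
gripper_width: 0.696
```

send_rows --plan '[[[0,0,0,0,0,0,1],[0,0,0,0,0,0,1]]]'

```text
time_s: 17.9
tcp_pos: [0.5583, 0.3481, 0.1278]
ee_rot: [-0.001, -0.089, 0.996, 0.0]
ft_force: [0.3, 0.8, -2.1]
gripper_width: 0.694
```

send_rows --plan '[[[0,0,-0.003,0,0,0,1],[0,0,-0.006,0,0,0,1],[0,0,-0.006,0,0,0,1],[0,0,-0.006,0,0,0,0],[0,0,-0.006,0,0,0,0],[0,0,-0.006,0,0,0,0],[0,0,-0.006,0,0,0,0],[0,0,-0.006,0,0,0,0]]]'

```text
time_s: 18.7
tcp_pos: [0.5583, 0.3482, 0.1235]
ee_rot: [-0.0, -0.089, 0.996, 0.0]
ft_force: [-0.5, -0.0, -0.4]
gripper_width: 0.999
```

send_rows --plan '[[[0,0,0.02,0,0,0,0],[0,0,0.06,0,0,0,0],[0,0,0.12,0,0,0,0],[-0.02,-0.03,0.17,0,0,-0.15,0],[-0.05,-0.08,0.2,0,0,-0.3,0],[-0.07,-0.14,0.2,0,0,-0.45,0],[-0.09,-0.2,0.2,0,0,-0.6,0],[-0.1,-0.26,0.2,0,0,-0.75,0]]]'

```text
time_s: 19.5
tcp_pos: [0.4819, 0.1519, 0.2739]
ee_rot: [0.0, 0.206, 0.979, 0.001]
ft_force: [0.7, -0.3, 0.3]
gripper_width: 1.003
```

send_rows --plan '[[[-0.01,-0.06,0,0,0,-0.15,0],[-0.02,-0.12,0,0,0,-0.3,0],[-0.03,-0.18,0,0,0,-0.45,0],[-0.04,-0.24,0,0,0,-0.6,0],[-0.05,-0.3,0,0,0,-0.75,0],[-0.06,-0.35,0,0,0,-0.9,0],[-0.07,-0.4,0,0,0,-1,0],[-0.07,-0.43,0,0,0,-1,0]]]'

```text
time_s: 20.3
tcp_pos: [0.4285, -0.1729, 0.2741]
ee_rot: [0.001, 0.566, 0.824, 0.0]
ft_force: [0.4, 0.4, -0.0]
gripper_width: 1.002
```

send_rows --plan '[[[0,-0.01,0,0,0,-0.15,0],[0,-0.01,0,0,0,-0.3,0],[0,-0.01,0,0,0,-0.45,0],[0,-0.01,0,0,0,-0.55,0],[0,-0.01,0,0,0,-0.55,0],[0,-0.01,0,0,0,-0.55,0]]]'

```text
time_s: 20.9
tcp_pos: [0.4285, -0.1804, 0.2742]
ee_rot: [0.001, 0.729, 0.685, 0.0]
ft_force: [0.3, 0.2, 0.2]
gripper_width: 1.002
```

```bash
python3 - <<'E'
from h import *
o=env.observe(); print(o["tcp_pos"],o["ee_rot"],o["gripper_width"],o["joints"])
p,W=cloud("top"); cv2.imwrite("pics/t7.png",p)
for r in env.trace("top","mustard")[:4]:
    q=W[r["region"]&np.isfinite(W[...,2])]; z=np.percentile(q[:,2],90); q=q[abs(q[:,2]-z)<.008]
    print(round(r["score"],2),r["location"],z,cv2.minAreaRect((q[:,:2]*1000).astype(np.float32)))
p,W=cloud("wrist"); cv2.imwrite("pics/w7.png",p)
for r in env.trace("wrist","grinder")[:3]:
    q=W[r["region"]&np.isfinite(W[...,2])]; q=q[abs(q[:,2]-.113)<.007]
    print("grinder",r["score"],r["location"],cv2.minAreaRect((q[:,:2]*1000).astype(np.float32)))
for r in env.trace("wrist","brush_pot")[:1]: print(np.nanpercentile(W[r["region"]],[1,50,99],axis=0))
E
```

```text
[ 0.42850821 -0.18039268  0.27422609] [6.82416764e-04 7.28955780e-01 6.84560406e-01 2.36008036e-04] 1.0020424537858268 [-6.54056906e-01  2.57383946e-01  1.57176723e+00  2.53140893e-04
  1.31101821e+00 -5.91326882e-01]
0.66 [124.0, 154.8] 0.08353966033041925 ((557.1358032226562, 347.9490051269531), (59.62354278564453, 60.95882034301758), 24.356338500976562)
grinder 0.75 [253.2, 206.2] ((425.6014709472656, -202.5529327392578), (47.088722229003906, 46.92889404296875), 63.72190856933594)
grinder 0.59 [136.2, 199.0] ((323.75341796875, -188.88792419433594), (47.55217361450195, 44.777095794677734), 17.3580322265625)
[[ 0.35812411 -0.35478279  0.001758  ]
 [ 0.38888673 -0.31880406  0.08552699]
 [ 0.41985204 -0.29315663  0.15579866]]
```

View pics/w7.png

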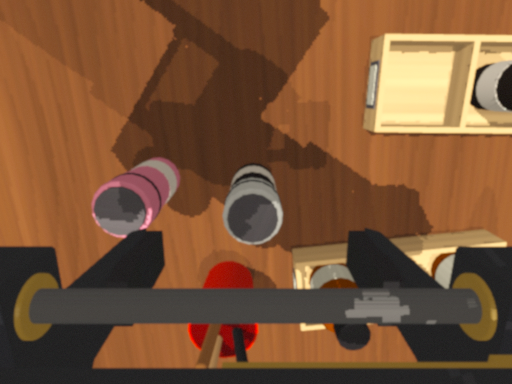

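Mustard is seated at (557,348), top 0.084. Two grinder shapes are in view: (253,206) is black and aluminium, the one meant, and (136,199) is the pink look-alike. Descending on the grey one, with the jaws along x to stay clear of the brushes at (225,330).

send_rows --plan '[[[-0.004,-0.02,0,0,0,0,0],[-0.004,-0.029,-0.03,0,0,0,0],[-0.004,-0.029,-0.07,0,0,0,0],[-0.004,-0.029,-0.11,0,0,0,0],[-0.004,-0.029,-0.15,0,0,0,0],[-0.004,-0.029,-0.178,0,0,0,0],[-0.004,-0.029,-0.183,0,0,0,0],[-0.004,-0.029,-0.183,0,0,0,0]]]'

```text
time_s: 21.95
tcp_pos: [0.4256, -0.2022, 0.1369]
ee_rot: [0.0, 0.729, 0.684, 0.0]
ft_force: [0.3, -0.2, 0.6]
gripper_width: 1.002
```

send_rows --plan '[[[0,0,0,0,0,0,1],[0,0,0,0,0,0,1],[0,0,0,0,0,0,1],[0,0,0,0,0,0,1],[0,0,0,0,0,0,1],[0,0,0,0,0,0,1],[0,0,0,0,0,0,1]]]'

```text
time_s: 22.65
tcp_pos: [0.4256, -0.2022, 0.1371]
ee_rot: [0.0, 0.729, 0.684, 0.0]
ft_force: [-1.3, 0.2, 3.1]
gripper_width: 0.536
```

send_rows --plan '[[[0,0,0.03,0,0,0,1],[0,0,0.08,0,0,0,1],[0,0,0.13,0,0,0.1,1],[0.01,0.01,0.17,0,0,0.25,1],[0.04,0.02,0.18,0,0,0.4,1],[0.07,0.03,0.18,0,0,0.55,1],[0.1,0.04,0.18,0,0,0.7,1],[0.13,0.06,0.18,0,0,0.85,1]]]'

```text
time_s: 23.45
tcp_pos: [0.5239, -0.1572, 0.2717]
ee_rot: [0.0, 0.463, 0.886, 0.0]
ft_force: [-0.6, -0.0, -1.1]
gripper_width: 0.539
```

send_rows --plan '[[[0.01,0.01,0,0,0,0.15,1],[0.03,0.02,0,0,0,0.3,1],[0.05,0.03,0,0,0,0.45,1],[0.06,0.04,0,0,0,0.6,1],[0.07,0.05,0,0,0,0.75,1],[0.08,0.06,0,0,0,0.9,1],[0.08,0.06,0,0,0,1,1],[0.08,0.06,0,0,0,1,1]]]'

```text
time_s: 24.25
tcp_pos: [0.5839, -0.112, 0.2711]
ee_rot: [-0.001, 0.088, 0.996, 0.0]
ft_force: [-0.2, -0.6, -1.2]
gripper_width: 0.537
```

send_rows --plan '[[[0,0,0,0,0,0.1,1],[0,0,0,0,0,0.12,1],[0,0,0,0,0,0.12,1]]]'

```text
time_s: 24.55
tcp_pos: [0.5838, -0.1121, 0.271]
ee_rot: [-0.001, 0.043, 0.999, 0.0]
ft_force: [-0.7, 0.7, -1.5]
gripper_width: 0.541
```

```bash
python3 - <<'E'
from h import *
p,W=tray("grinder_tray"); cv2.imwrite("pics/w8.png",p)
for r in env.trace("wrist","grinder")[:2]:
    q=W[r["region"]&np.isfinite(W[...,2])]; q=q[q[:,2]>.23]
    if len(q)>9: print("grinder",r["score"],r["location"],cv2.minAreaRect((q[:,:2]*1000).astype(np.float32)),q.mean(0))
E
```

```text
tcp [ 0.5838 -0.1121  0.271 ] [-0.001  0.043  0.999  0.   ] w 0.541
grinder_tray 0.58 [256. 165.] ((593.7364501953125, -111.2374496459961), (86.16188049316406, 92.325927734375), 85.68738555908203) 1391
grinder 0.75 [255.4, 249.4] ((581.9176025390625, -111.66215515136719), (44.459922790527344, 44.813663482666016), 16.519254684448242) [ 0.57437237 -0.11161338  0.24518256]
```

View pics/w8.png

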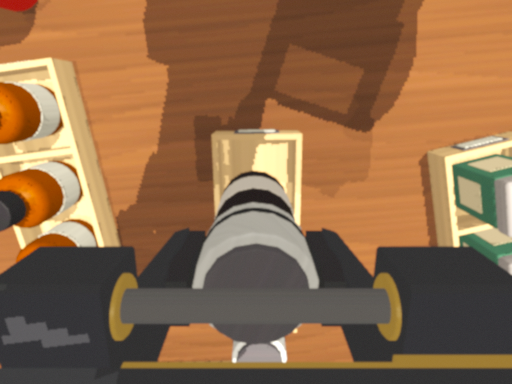

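The grinder at (256,250) hangs just short of its empty pocket at (258,165), with the tray edges square to it. Lowering now.

send_rows --plan '[[[0.01,0.002,0,0,0,0,1],[0.01,0.002,-0.03,0,0,0,1],[0.01,0.002,-0.07,0,0,0,1],[0.01,0.002,-0.11,0,0,0,1],[0.01,0.002,-0.14,0,0,0,1],[0.01,0.002,-0.16,0,0,0,1],[0.01,0.002,-0.167,0,0,0,1],[0.01,0.002,-0.167,0,0,0,1]]]'

```text
time_s: 25.5
tcp_pos: [0.5916, -0.1105, 0.1455]
ee_rot: [-0.001, 0.042, 0.999, 0.001]
ft_force: [-0.0, -0.2, -1.7]
gripper_width: 0.535
```

send_rows --plan '[[[0,0,0,0,0,0,1],[0,0,0,0,0,0,1]]]'

```text
time_s: 25.7
tcp_pos: [0.592, -0.1106, 0.1465]
ee_rot: [-0.0, 0.042, 0.999, 0.0]
ft_force: [-0.6, 0.8, -1.4]
gripper_width: 0.537
```

send_rows --plan '[[[0,0,-0.003,0,0,0,1],[0,0,-0.005,0,0,0,1],[0,0,-0.005,0,0,0,1],[0,0,-0.005,0,0,0,0],[0,0,-0.005,0,0,0,0],[0,0,-0.005,0,0,0,0],[0,0,-0.005,0,0,0,0],[0,0,-0.005,0,0,0,0]]]'

```text
time_s: 26.5
tcp_pos: [0.592, -0.1106, 0.1428]
ee_rot: [-0.0, 0.042, 0.999, 0.0]
ft_force: [0.4, 0.1, 1.0]
gripper_width: 0.967
```

send_rows --plan '[[[0,0,0.02,0,0,0,0],[0,0,0.06,0,0,0,0],[0,0,0.12,0,0,0,0],[-0.02,0,0.17,0,0,0,0],[-0.08,0.02,0.19,0,0,0,0],[-0.14,0.05,0.19,0,0,0,0],[-0.2,0.08,0.19,0,0,0,0],[-0.22,0.1,0.19,0,0,0,0]]]'

```text
time_s: 27.3
tcp_pos: [0.4236, -0.0341, 0.2855]
ee_rot: [-0.0, 0.042, 0.999, 0.0]
ft_force: [0.7, 0.5, 0.4]
gripper_width: 1.002
```

send_rows --plan '[[[-0.05,0.03,0,0,0,0,0],[-0.05,0.03,0,0,0,0,0],[-0.05,0.03,0,0,0,0,0],[-0.05,0.03,0,0,0,0,0]]]'

```text
time_s: 27.7
tcp_pos: [0.387, -0.0121, 0.2857]
ee_rot: [0.0, 0.043, 0.999, 0.0]
ft_force: [-0.3, -0.5, 0.9]
gripper_width: 1.0
```

```bash
python3 - <<'E'
from h import *
p,W=cloud("top"); cv2.imwrite("pics/t9.png",cv2.resize(p[40:280,60:440],None,fx=2.1,fy=2.1))
W0=np.load("top0.npy")
for n,z0 in dict(mustard=.081,grinder=.12,tin=.09,amber=.105,glass_jar=.13,brush_pot=.085).items():
  for r in env.trace("top",n)[:3]:
    q=W[r["region"]&np.isfinite(W[...,2])]; q=q[abs(q[:,2]-z0)<.008]
    if len(q)>9: print(n,round(r["score"],2),r["location"],np.median(q[:,2]).round(4),*[np.round(v,1) for v in cv2.minAreaRect((q[:,:2]*1000).astype(np.float32))])
print(env.observe()["ft_force"],env.observe()["tcp_pos"])
E
```

```text
mustard 0.79 [124.7, 158.1] 0.0809 [557.  346.8] [59.6 59.7] 64.6
grinder 0.84 [299.9, 144.5] 0.1191 [ 589.1 -110.6] [43.5 45.2] 47.0
grinder 0.76 [330.3, 252.2] 0.115 [ 323.  -189.7] [40.3 41.1] 39.3
tin 0.79 [211.5, 132.3] 0.0899 [619.4 122.6] [51.  49.8] 9.1
tin 0.73 [128.4, 229.9] 0.0933 [364.2 321.5] [65.2 48.1] 12.8
amber 0.94 [381.6, 179.7] 0.1047 [ 507.6 -322.3] [29.5 29.8] 20.0
glass_jar 0.96 [127.4, 232.9] 0.1242 [362.5 330.1] [53.6 56.9] 19.6
brush_pot 0.73 [385.9, 229.4] 0.0856 [ 387.9 -323.1] [64.6 66.9] 1.6
[0.46311778 0.58707062 0.05821479] [ 0.38633274 -0.01182602  0.28535558]
```

View pics/t9.png

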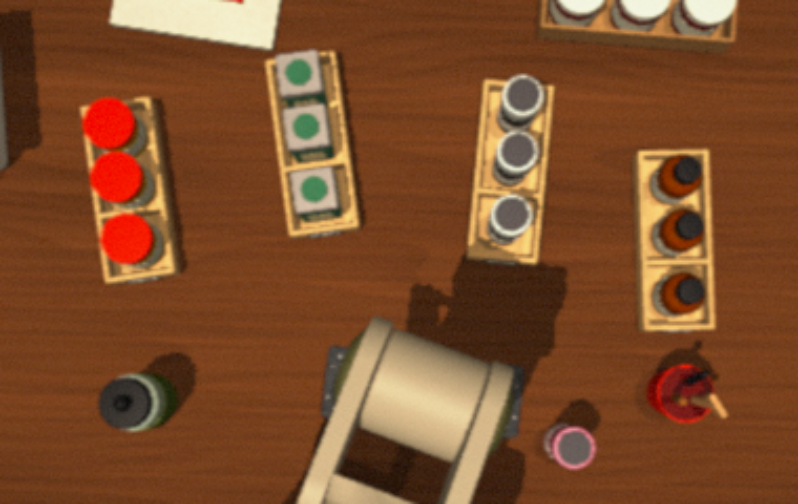

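All four stand in their own pockets: mustard (127,240), tin (314,190), grinder (511,217) and amber (682,294). The pink look-alike, jar and pot have not moved. Handing in.

```bash
python3 -c "
from plant import env
print(env.hand_in())"
```

```text
the job is handed in; nothing more can be done
None
```

All four items are back in the front pockets of their own trays. I set each one down from within a few millimetres of the pocket floor, and handed the job in at about 28 s of the 128 s allowed.

The last top-camera check measured each item's top against my measured pocket centre and the height it should have when seated:

| Item | Distance from pocket centre | Measured top height | Expected top height |
|---|---|---|---|
| Mustard jar | about 2–3 mm | 81 mm | 81 mm |
| Pepper grinder | about 1 mm | 119 mm | 120 mm |
| Spice tin | about 2 mm | 90 mm | 90 mm |
| Amber bottle | about 4 mm | 105 mm | 105 mm |

- **Bystanders:** the glass jar read the same position as at the start to about 1 mm. The brush pot looked unmoved in the picture, but its two position readings used different parts of it, so I can't give a measured distance. The pink look-alike was never touched.
- **End state:** the gripper was clear of everything with no significant force on it. I did not measure tilt separately; the items looked upright and their heights fit.
- **Disagreements:** the networks also reported the pink pot as a grinder, the jar as a tin, and the tin and grinder trays as the amber tray. I sorted these out from the pictures. The amber bottle was gripped about 6 mm off the tool's centre, and I corrected for that when placing it.

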